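# Slotted turner off its hook and into the utensil pot

### The job

Cooking is about to start: take the red-handled slotted turner off its hook on the utensil rack and stand it in the white utensil pot, blade down, handle sticking out. Lower it in, let go only when the blade is at the bottom or nearly so, and leave the pot standing and the spoon and the whisk hanging on their hooks.

Things in the scene. Friction and masses are not known exactly. Their poses are not given: they have to be found in the camera images.
- turner: Slotted turner, 205 mm long, 90 g: red handle, flat slotted steel blade 50 mm wide. Origin: middle of the blade's lower edge; z up the handle, y across its width, x as the rack's. The handle's top is a flat head 34 mm wide (y), 10 mm thick, from 151 to 205 mm up, with a hanging slot 18 mm wide from 163 to 197 mm up. Grip the head across y from above, 180 mm up, the hook between the fingers.
- rack: Fixed utensil rack. Origin: under the middle of its bar, on the worktop; hooks point to -x (robot side). Bar along y, top at z 228 mm, ends at y +-165. Three 6 mm wire hooks at y -105, 0, 105, wire centre z 230: level to x -65, then bent up 12 mm, ending at x -80. Utensils hang upright at x -45 in any order, lowest point z 36. To take one off: lift 20 mm (12 to 28), pull 75 mm along -x.
- pot: Round white ceramic utensil pot standing open and empty on the worktop, left of the rack (+y side); loose, 0.7 kg, 110 mm tall, 100 mm across the rim, at least 82 mm clear inside width, inner floor 6 mm up. Origin: centre of its underside, z up.
- spoon: Yellow solid spoon with a round 48 mm bowl, on another hook, to be left hanging. Length, head, slot, origin (lowest point) and axes as the turner.
- whisk: Balloon whisk, grey handle, steel wires 44 mm across, on another hook, to be left hanging. Length, head, slot, origin (lowest point) and axes as the turner.

How it is judged:
By the outcome, as a careful person would: the job done as asked, in the order asked, and still so for the second after the job is handed in, with the robot touching nothing.
It also fails if it takes over 45 s, if anything falls off the work surface, if the arm or the gripper's body presses on something with over 40 N, if the wrist force passes 120 N, or if a joint passes its speed limit or range.

### The arm

A 6-joint arm with a two-finger parallel gripper is mounted at the origin on a cart in front of the work surface, level with it; the furniture and walls round the work are solid. World frame = base frame: x ahead of the robot, y to its left, z up, the work surface at z = 0. Lengths are in m, angles in degrees, forces in N, time in s.
With the tool pointing down it reaches from about 0.275 to 0.975 m from the base axis. Payload 8.4 kg.
Tool frame: the origin (TCP) lies on the centre line of the jaws, within the pads' length; the fingertips stand 11 mm ahead of it and the grasp point (between the pads) lies 8 mm behind it; z points along the fingers, y is the line along which they close (so a half turn about z gives the same grasp; the last joint's range is limited). The gripper opens to 92 mm and grips with 3 to 60 N. Pads are 20 mm wide; open, the fingers measure 128 mm over their backs; the gripper's body (75 mm by 189 mm) begins 69 mm behind the grasp point.
Start: joints at [-64.366, 20.225, 93.587, -0, 66.188, -0.138], TCP at [0.272, -0.563, 0.226] pointing down, gripper open.
Joint ranges: [-150.9, 150.9], [-52.94, 120.26], [3.33, 152.33], [-74.26, 254.26], [0, 154.13], [-172.89, 172.89]. Speed limits (degrees/s): [127.2, 127.2, 159.86, 180, 180, 180].

### API

Orientations are given as [roll, pitch, yaw] about the fixed x, y, z axes, in that order (R = Rz(yaw) Ry(pitch) Rx(roll)).
In Python, from cell import bot, viewer, job gives the robot as it stands (bot), with the cameras (viewer) and the job (job).
- The arm moves only by the tool advance, called after ">>>" as a command line: name --argument value ..., lists and objects as JSON in quotes. Schema: {"type":"object","properties":{"motion":{"type":"array","items":{"type":"number"},"minItems":5,"maxItems":25},"grip_force":{"type":"number"},"only":{"type":"string"},"quiet":{"type":"boolean"},"lines":{"type":"string"}},"required":["motion"],"additionalProperties":false}. motion is one flat list of numbers that holds 1 to 5 rows one after another, with no inner brackets; each row has 5 numbers: the opening from 0.0 (shut) to 1.0 (fully open), then dx, dy, dz in shares of the most that a row can go, 1 being 62.5 mm, then a turn about the tool's z in shares of 360 degrees (1.0 is 360 degrees); each row shifts and turns the commanded pose from where the row before left it, along the tool's axes as they then stand; what a row does not reach is not made up. A row lasts 1/8 s, in which the tool goes at most 0.0625 m and 10.7 degrees, less where a joint would pass 70% of its speed; a pose out of reach is approached as far as the arm can. The fingers move at their own pace and stop on an object; grip_force is the grip in N (left out, the last holds). Time passes only in rows, so rows that do not move let the fingers close. The tool returns the time, the measured TCP pose, the force, the opening and the grip force at its end. only (a regular expression) keeps the lines of the reply that match it, lines (a string "A,B") keeps lines A to B, and quiet returns only ok. A shift or turn number past 1, either way, is cut back to 1. Input that does not fit is refused with a message, and nothing moves.
- bot.read_state(): the state, without advancing time (a new reading comes with each control period).
- viewer.capture(name): name is "side" or "top"; returns the picture (384x512x3 uint8, red, green, blue); there is no depth.
- viewer.camera_model(name): a dict with "intrinsics" (3x3 intrinsics, pixels), "rvec" (rotation vector, rad) and "tvec" (3), from world to camera coordinates, as OpenCV has them. Camera axes: x right, y down, z forward; pixel columns grow to the right and rows downward; lengths in m; the calibration is good to about 2 mm. A picture is of the moment at which its call begins. camera_model takes no time and is no camera call.
- job.sign_off(): hands the job in; it is judged then, once.
The state is a dict: "t": time; "joints": joint angles; "dq": joint speeds; "joint_efforts": joint torques, N m; "tcp_pos": TCP position; "ee_rot": TCP orientation; "force": force on the tool from outside, world axes, zero at the start; "torque": the same for the moment, N m; "finger_gap": opening from 0.0 (shut) to 1.0 (fully open); "finger_force": force on a finger pad.
Only numpy, scipy, OpenCV 4.12 (cv2) and the standard library are available. Lean on these libraries where they do the work, as an engineer would, in place of code of your own. Each camera call takes 0.05 s, during which the arm holds its last target. There are 200 camera calls.

## Working session

There is one attempt and no reset: what is moved stays moved. The work goes in short steps, Python scripts to look and compute and a tool call to move; the robot and the scene stay as the last step left them, time stands still between calls to the robot, and variables do not carry over. Pictures are saved under pics/ and viewed, at most 10 in all, crops included, and the job is handed in when it is done.

```bash
mkdir -p pics; ls
```

Run:
```python
from cell import bot, viewer, job
import cv2
for n in("side","top"):
    im=viewer.capture(n); cv2.imwrite(f"pics/{n}0.png",im[:,:,::-1])
    m=viewer.camera_model(n); R=cv2.Rodrigues(m["rvec"])[0]; print(n,m["intrinsics"],(-R.T@m["tvec"].reshape(3)),R[2])
s=bot.read_state();print(s)
```

```text
cell.py
pics
side [[378.27982968   0.         256.26145559]
 [  0.         378.27982968 191.85103287]
 [  0.           0.           1.        ]] [0.06092375 0.74352868 0.62710688] [ 0.44128504 -0.68743881 -0.57679753]
top [[350.94390106   0.         256.0091583 ]
 [  0.         350.94390106 196.20852904]
 [  0.           0.           1.        ]] [0.36840225 0.07614018 0.91548924] [ 0.13438966 -0.00424537 -0.99091947]
{'t': 0.1, 'joints': array([-6.43650059e+01,  2.02605254e+01,  9.36235004e+01, -3.80373672e-04,
        6.61886250e+01, -1.36527869e-01]), 'dq': array([ 0.03665931, -0.13201942, -0.10406776,  0.04908166, -0.04245334,
       -0.11752024]), 'joint_efforts': array([-5.25736596e-04, -5.94906628e+01, -3.34929264e+01,  6.99115545e-02,
        1.84392021e-02, -1.34267117e-05]), 'tcp_pos': array([ 0.2715626, -0.5624454,  0.2249267]), 'ee_rot': array([-1.79927349e+02,  1.74683573e-04,  2.57716759e+01]), 'force': array([-0.70607559,  0.1353945 , -0.26889506]), 'torque': array([-0.00208566,  0.01958381, -0.01919736]), 'finger_force': 0.0, 'finger_gap': 0.9997184104362049}
```

View pics/side0.png

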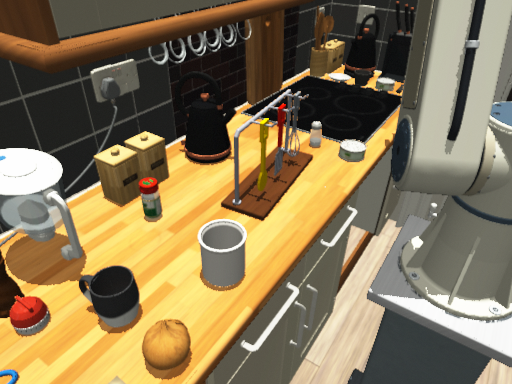

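View pics/top0.png

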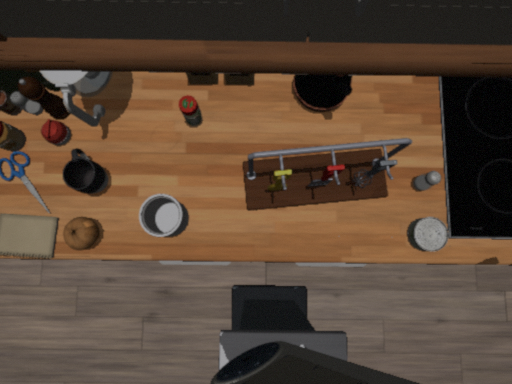

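Side view: pot at about (223,253), with spoon (264,150), turner (281,125) and whisk (293,130) on the rack. Top view: pot rim at (161,216), bar from (250,155) to (410,142), red head at (335,168) on the middle hook. I'll take enlarged crops of both.

Create h.py:
```python
import cv2,numpy as np
from cell import bot, viewer, job
def ray(n,uv):
    m=viewer.camera_model(n);R=cv2.Rodrigues(m["rvec"])[0];t=m["tvec"].reshape(3)
    d=R.T@np.linalg.solve(m["intrinsics"],[uv[0],uv[1],1.]);return -R.T@t,d
def plane(n,uv,z):
    c,d=ray(n,uv);return c+d*(z-c[2])/d[2]
def proj(n,p):
    m=viewer.camera_model(n);return cv2.projectPoints(np.float64(p).reshape(-1,3),m["rvec"],m["tvec"],m["intrinsics"],None)[0].reshape(-1,2)
def tri(a,b):
    c1,d1=ray("side",a);c2,d2=ray("top",b)
    s=np.linalg.lstsq(np.c_[d1,-d2],c2-c1,rcond=None)[0];p,q=c1+s[0]*d1,c2+s[1]*d2
    return (p+q)/2,np.linalg.norm(p-q)
```

Run:
```python
from h import *
S=cv2.imread("pics/side0.png");T=cv2.imread("pics/top0.png")
cv2.imwrite("pics/tc.png",cv2.resize(T[130:215,240:420],None,fx=4.4,fy=4.4,interpolation=cv2.INTER_CUBIC))
cv2.imwrite("pics/sc.png",cv2.resize(S[85:217,220:320],None,fx=4.5,fy=4.5,interpolation=cv2.INTER_CUBIC))
for n,I,roi in(("top",T,(240,130,420,215)),("side",S,(220,85,320,217))):
    h=cv2.cvtColor(I,cv2.COLOR_BGR2HSV);x0,y0,x1,y1=roi
    for nm,lo in(("red",((h[...,0]<4)|(h[...,0]>174))&(h[...,1]>200)&(h[...,2]>80)),("yel",(abs(h[...,0].astype(int)-29)<5)&(h[...,1]>190)&(h[...,2]>80))):
        k=np.zeros(lo.shape,np.uint8);k[y0:y1,x0:x1]=lo[y0:y1,x0:x1]
        c,l,st,ce=cv2.connectedComponentsWithStats(k)
        print(n,nm,[(st[i].tolist(),ce[i].round(1).tolist()) for i in range(1,c) if st[i,4]>8])
# pot rim: inner bright/gray low-sat
h=cv2.cvtColor(T,cv2.COLOR_BGR2HSV);k=((h[...,1]<50)&(h[...,2]>70)).astype(np.uint8);k[:180]=0;k[250:]=0;k[:,:125]=0;k[:,200:]=0
cs=cv2.findContours(k,cv2.RETR_EXTERNAL,cv2.CHAIN_APPROX_NONE)[0];c=max(cs,key=cv2.contourArea);print(cv2.boundingRect(c),cv2.fitEllipse(c))
```

```text
top red []
top yel []
side red [([278, 104, 8, 43, 180], [280.4, 122.0])]
side yel [([260, 118, 9, 6, 30], [264.0, 120.6])]
(139, 194, 44, 43) ((160.4052276611328, 214.96034240722656), (41.91889572143555, 43.42445755004883), 59.39778518676758)
```

View pics/tc.png

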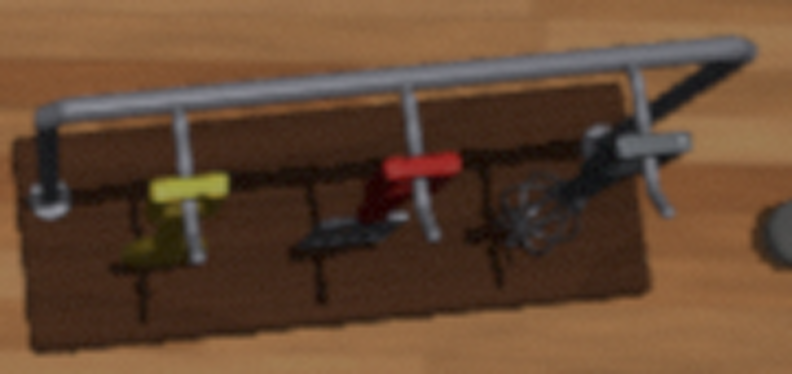

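View pics/sc.png

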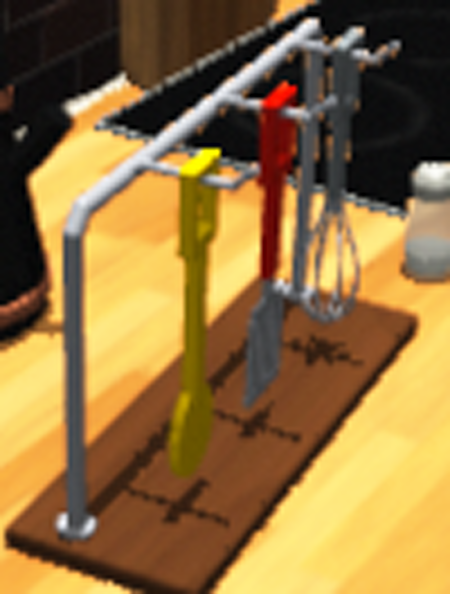

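The top crop shows the three head tops: yellow (190,188), red (422,167) and grey (654,146). The bar runs from (50,112) to (742,48). The side crop confirms the turner hangs on the middle hook.

Run:
```python
from h import *
f=lambda x,y:((x+.5)/4.4-.5+240,(y+.5)/4.4-.5+130)
Y,Rd,G=[plane("top",f(*p),.241) for p in((190,187),(422,166),(654,146))]
B=[plane("top",f(*p),.225) for p in((50,112),(742,48))]
print(Y,Rd,G,B)
d=Y-G;yaw=np.degrees(np.arctan2(-d[0],d[1]));db=B[0]-B[1];print("yaw",yaw,np.degrees(np.arctan2(-db[0],db[1])),np.linalg.norm(d),np.linalg.norm(db))
print("tri turner head top", tri(((280)/4.5-.5+220,(93)/4.5-.5+85),f(422,166)))
print("red end", tri(((281)/4.5+220,(92)/4.5+85),f(422,166)))
P=plane("top",(160.4,215.0),.110);print("pot",P,proj("side",[P]),"r", .5*42.7*(0.915-.11)/350.9)
for q in (P,):
    print(proj("side",[q+[.05*np.cos(a),.05*np.sin(a),0] for a in np.arange(8)*np.pi/4]).round())
s=bot.read_state();print(s['tcp_pos'])
```

```text
[0.5081881  0.02137548 0.241     ] [ 0.51914152 -0.08220765  0.241     ] [ 0.52969812 -0.18635099  0.241     ] [array([0.54566462, 0.0843649 , 0.225     ]), array([ 0.58044131, -0.23513985,  0.225     ])]
yaw 5.911891425210908 6.211938925987108 0.2088371731087203 0.32139182309264175
tri turner head top (array([ 0.51865954, -0.08205773,  0.24210752]), np.float64(0.000515588484876288))
red end (array([ 0.51789035, -0.08262052,  0.24150326]), np.float64(0.002500699261633742))
pot [0.43122839 0.29163898 0.11      ] [[222.13101924 233.96132632]] r 0.04897905386149901
[[203. 225.]
 [197. 237.]
 [206. 248.]
 [225. 251.]
 [242. 244.]
 [246. 231.]
 [237. 221.]
 [219. 219.]]
[ 0.2715626 -0.5624454  0.2249267]
```

Units first: shifts go in shares of 62.5 mm and turns go in shares of 360 degrees. So -0.041 m is -0.656, 0.027 m is 0.432, 5 degrees / 360 = 0.0139.

>>> advance --motion '[1,0,0,-0.4,0.0139,1,0,0,-0.4,0.0139,1,0,0,-0.4,0.0139,1,0.432,-0.656,0,0.0133,1,0.432,-0.656,0,0]' --grip_force 20

```text
t: 0.72
tcp_pos: [0.3132, -0.473, 0.3004]
ee_rot: [-180.0, 0.0, 5.8]
force: [0.5, 0.2, -0.5]
finger_gap: 0.999
finger_force: 0.0
```

>>> advance --motion '[1,0.432,-0.656,0,0,1,0.432,-0.656,0,0,1,0.432,-0.656,0,0,1,0.432,-0.656,0,0,1,0.432,-0.656,0,0]'

```text
t: 1.35
tcp_pos: [0.4265, -0.2544, 0.3004]
ee_rot: [-180.0, 0.0, 6.0]
force: [-1.1, -0.4, 0.2]
finger_gap: 1.001
finger_force: 0.0
```

To row units: -0.0405 m is -0.648, 0.0275 m is 0.44.

>>> advance --motion '[1,0.44,-0.648,0,0,1,0.44,-0.648,0,0,1,0.44,-0.648,0,0,1,0.44,-0.6448,0,0,1,0,0,0,0]'

```text
t: 1.98
tcp_pos: [0.5196, -0.0812, 0.3002]
ee_rot: [-180.0, 0.0, 6.2]
force: [-1.5, 0.4, 0.1]
finger_gap: 1.004
finger_force: 0.0
```

Run:
```python
from h import *
cv2.imwrite("pics/s1.png",cv2.resize(viewer.capture("side")[60:220,180:340,::-1],None,fx=3.7,fy=3.7,interpolation=cv2.INTER_CUBIC))
```

```text
(no output)
```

View pics/s1.png

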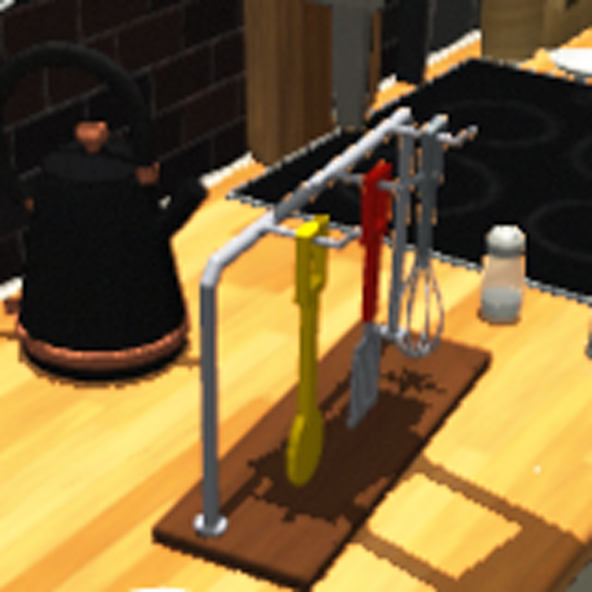

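The crop shows the gripper just above the red head at (378,165), clear of its neighbours. Next I descend 92 mm and close.

To row units: 0.03 m is 0.48, 0.02 m is 0.32.

>>> advance --motion '[1,0,0,0.48,0,1,0,0,0.48,0,1,0,0,0.32,0,1,0,0,0.192,0,1,0,0,0,0]'

```text
t: 2.65
tcp_pos: [0.518, -0.0843, 0.2081]
ee_rot: [-180.0, 0.1, 5.9]
force: [-0.4, 0.4, -0.3]
finger_gap: 1.002
finger_force: 0.0
```

>>> advance --motion '[0.3,0,0,0,0,0.3,0,0,0,0,0.3,0,0,0,0,0.3,0,0,0,0,0.3,0,0,0,0]' --grip_force 25

```text
t: 3.28
tcp_pos: [0.5187, -0.0836, 0.2087]
ee_rot: [180.0, -0.0, 6.0]
force: [0.4, 0.2, -0.3]
finger_gap: 0.479
finger_force: 0.0
```

>>> advance --motion '[0.3,0,0,0,0,0.3,0,0,0,0,0.3,0,0,0,0,0.3,0,0,0,0]' --grip_force 30

```text
t: 3.78
tcp_pos: [0.5187, -0.0836, 0.2086]
ee_rot: [-180.0, -0.0, 6.0]
force: [0.3, -0.2, 1.2]
finger_gap: 0.365
finger_force: 30.0
```

To row units: -0.015 m is -0.24, -0.01 m is -0.16.

>>> advance --motion '[0.3,0,0,-0.16,0,0.3,0,0,-0.16,0,0.3,0,0,0,0,0.3,-0.24,0,0,0,0.3,-0.24,0,0,0]'

```text
t: 4.4
tcp_pos: [0.4872, -0.0868, 0.2281]
ee_rot: [-180.0, 0.1, 6.0]
force: [-0.4, 0.1, -0.9]
finger_gap: 0.366
finger_force: 30.0
```

>>> advance --motion '[0.3,-0.32,0,0,0,0.3,-0.32,0,0,0,0.3,-0.4,0,0,0,0.3,0,0,0,0]'

```text
t: 4.9
tcp_pos: [0.4221, -0.0936, 0.2286]
ee_rot: [-180.0, 0.0, 5.9]
force: [0.4, -0.1, -0.8]
finger_gap: 0.368
finger_force: 30.0
```

Run:
```python
from h import *
cv2.imwrite("pics/s2.png",cv2.resize(viewer.capture("side")[60:300,170:370,::-1],None,fx=2.5,fy=2.5,interpolation=cv2.INTER_CUBIC))
```

```text
(no output)
```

View pics/s2.png

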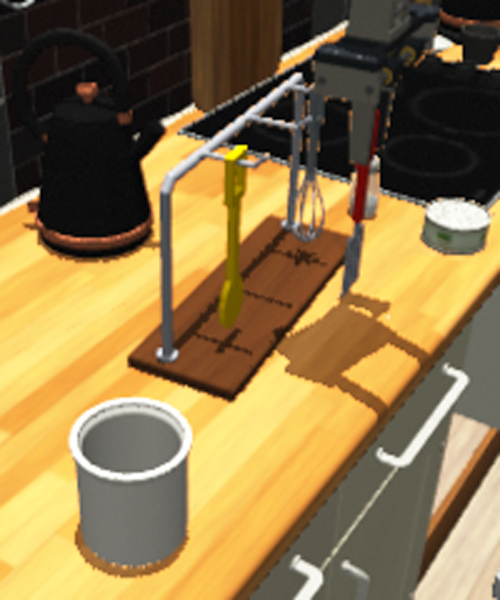

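The turner is free at about (365,180), with its blade at (350,260); the spoon and whisk still hang. Next I lift it and carry it to the pot.

To row units: -0.03 m is -0.48, -0.02 m is -0.32.

>>> advance --motion '[0.3,0,0,-0.32,0,0.3,0,0,-0.48,0,0.3,0,0,-0.48,0,0.3,0,0,-0.32,0,0.3,0.048,-0.32,0,0]'

```text
t: 5.58
tcp_pos: [0.4268, -0.0739, 0.3305]
ee_rot: [179.9, -0.2, 5.9]
force: [-1.1, -0.2, -1.2]
finger_gap: 0.369
finger_force: 30.0
```

>>> advance --motion '[0.3,0.08,-0.64,0,0,0.3,0.08,-0.64,0,0,0.3,0.08,-0.64,0,0,0.3,0.08,-0.64,0,0,0.3,0.096,-0.64,0,0]'

```text
t: 6.2
tcp_pos: [0.4307, 0.13, 0.3288]
ee_rot: [-180.0, -0.1, 6.0]
force: [-0.2, 0.2, -0.5]
finger_gap: 0.365
finger_force: 30.0
```

>>> advance --motion '[0.3,0.096,-0.64,0,0,0.3,0.096,-0.64,0,0,0.3,0.096,-0.64,0,0,0.3,0.064,-0.48,0,0,0.3,0,0,0,0]'

```text
t: 6.82
tcp_pos: [0.4367, 0.2818, 0.3283]
ee_rot: [-180.0, -0.0, 6.1]
force: [-0.0, -0.7, -0.6]
finger_gap: 0.366
finger_force: 30.0
```

Run:
```python
from h import *
a,b=viewer.capture("side"),viewer.capture("top")
cv2.imwrite("pics/s3.png",np.hstack([cv2.resize(x[:,:,::-1],None,fx=f,fy=f,interpolation=cv2.INTER_CUBIC) for x,f in((a[100:300,150:300],2.5),(b[150:270,100:220],500/120))])[:, :800])
s=bot.read_state()
t=s['tcp_pos']; p=t-[0,0,.1726];print(t,s['ee_rot'],proj("side",[p]),proj("top",[p]))
```

```text
[0.43651822 0.2797872  0.3283353 ] [1.79971380e+02 1.72922603e-02 6.02251079e+00] [[222.94855757 212.4929487 ]] [[160.42253471 210.92194095]]
```

View pics/s3.png

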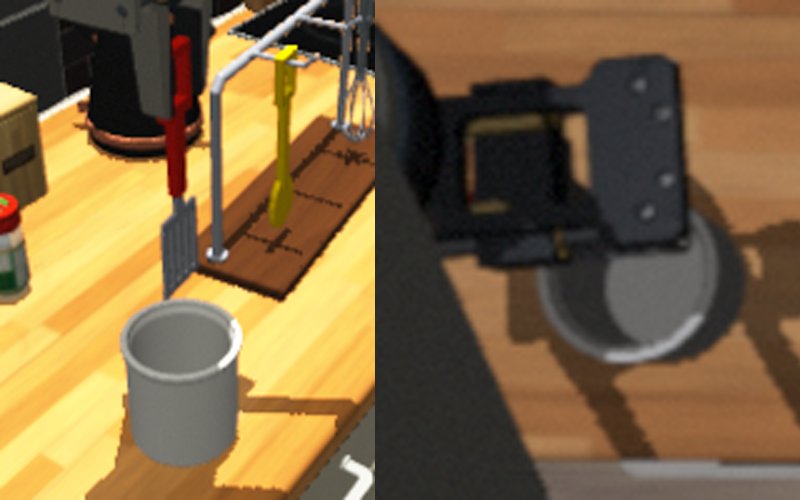

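The left panel shows the turner held upright, with its blade bottom at (179,291) just behind the pot centre (183,335). I'll centre it and lower it to just above the rim, then check.

To row units: 0.015 m is 0.24, -0.012 m is -0.192.

>>> advance --motion '[0.3,-0.064,-0.192,0,0,0.3,0,0,0.24,0,0.3,0,0,0.24,0,0.3,0,0,0,0,0.3,0,0,0,0]'

```text
t: 7.55
tcp_pos: [0.4313, 0.2911, 0.2985]
ee_rot: [180.0, 0.0, 6.0]
force: [-1.1, -0.4, 0.0]
finger_gap: 0.365
finger_force: 30.0
```

Run:
```python
from h import *
a=viewer.capture("side")
cv2.imwrite("pics/s4.png",cv2.resize(a[140:300,160:290,::-1],None,fx=3.7,fy=3.7,interpolation=cv2.INTER_CUBIC))
s=bot.read_state()
t=s['tcp_pos']; p=t-[0,0,.1726];print(t,s['force'],(proj("side",[p,p+[-.0026,.0249,0],p-[-.0026,.0249,0]])-[160,140])*3.7)
```

```text
[0.43147107 0.29125838 0.29880928] [-0.5143952   0.41701763 -0.44277991] [[229.02046184 324.74190485]
 [204.14678901 351.68923838]
 [252.73163909 299.05398146]]
```

View pics/s4.png

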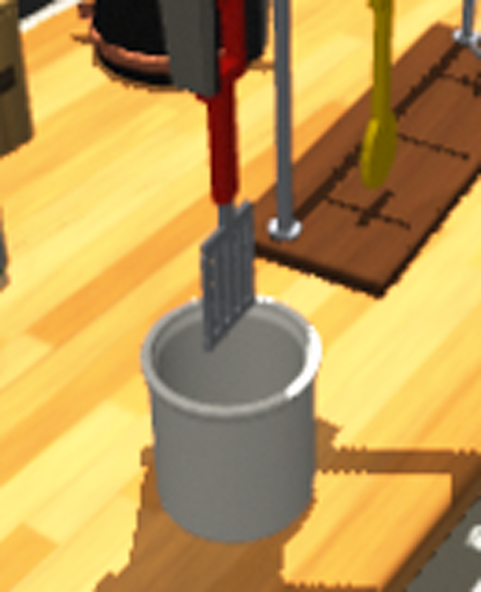

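The blade's lower corners are at (207,348) and (253,310), close to the prediction, and sit inside the rim, which is centred at (232,357). I'll lower it in.

To row units: 0.025 m is 0.4.

>>> advance --motion '[0.3,0,0,0.4,0,0.3,0,0,0.4,0,0.3,0,0,0.4,0,0.3,0,0,0.4,0,0.3,0,0,0,0]'

```text
t: 8.22
tcp_pos: [0.4305, 0.2907, 0.1975]
ee_rot: [179.9, 0.1, 6.0]
force: [0.3, -0.5, -0.3]
finger_gap: 0.371
finger_force: 30.0
```

>>> advance --motion '[0.3,0,0,0.08,0,0.3,0,0,0.08,0,0.3,0,0,0.048,0,0.3,0,0,0,0,0.3,0,0,0,0]'

```text
t: 8.85
tcp_pos: [0.4313, 0.2914, 0.1858]
ee_rot: [-180.0, -0.0, 6.0]
force: [-0.4, -0.2, -1.1]
finger_gap: 0.369
finger_force: 30.0
```

Blade tip is at about 13 mm, so I creep down until it touches the floor.

To row units: 0.002 m is 0.032.

>>> advance --motion '[0.3,0,0,0.032,0,0.3,0,0,0.032,0,0.3,0,0,0,0]'

```text
t: 9.22
tcp_pos: [0.4311, 0.2912, 0.1814]
ee_rot: [180.0, 0.0, 6.0]
force: [-0.7, -0.2, -0.5]
finger_gap: 0.365
finger_force: 30.0
```

>>> advance --motion '[0.3,0,0,0.016,0,0.3,0,0,0.016,0,0.3,0,0,0,0]'

```text
t: 9.6
tcp_pos: [0.4312, 0.2913, 0.1795]
ee_rot: [180.0, 0.0, 6.0]
force: [0.1, 0.9, -0.5]
finger_gap: 0.368
finger_force: 30.0
```

To row units: 0.001 m is 0.016.

>>> advance --motion '[0.3,0,0,0.016,0,0.3,0,0,0,0]'

```text
t: 9.85
tcp_pos: [0.4313, 0.2914, 0.1787]
ee_rot: [-180.0, -0.0, 6.0]
force: [-0.3, -0.2, -1.4]
finger_gap: 0.372
finger_force: 30.0
```

>>> advance --motion '[0.3,0,0,0.016,0,0.3,0,0,0,0]'

```text
t: 10.1
tcp_pos: [0.4317, 0.2915, 0.1786]
ee_rot: [-180.0, -0.1, 6.0]
force: [-2.3, -1.1, 9.4]
finger_gap: 0.365
finger_force: 30.0
```

That is firm contact with the floor (9 N). I'll back off slightly and release.

To row units: -0.001 m is -0.016.

>>> advance --motion '[0.3,0,0,-0.016,0,0.45,0,0,0,0,0.6,0,0,0,0,1,0,0,0,0,1,0,0,0,0]'

```text
t: 10.72
tcp_pos: [0.4312, 0.2913, 0.1785]
ee_rot: [180.0, 0.0, 6.0]
force: [0.1, 0.5, 1.8]
finger_gap: 0.756
finger_force: 0.0
```

>>> advance --motion '[1,0,0,0,0,1,0,0,0,0,1,0,0,0,0,1,0,0,0,0,1,0,0,0,0]'

```text
t: 11.35
tcp_pos: [0.4312, 0.2913, 0.1786]
ee_rot: [-180.0, -0.0, 6.0]
force: [0.3, 0.1, -0.5]
finger_gap: 1.0
finger_force: 0.0
```

Run:
```python
from h import *
a=viewer.capture("side")
cv2.imwrite("pics/s5.png",cv2.resize(a[90:300,150:310,::-1],None,fx=2.8,fy=2.8,interpolation=cv2.INTER_CUBIC))
```

```text
(no output)
```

View pics/s5.png

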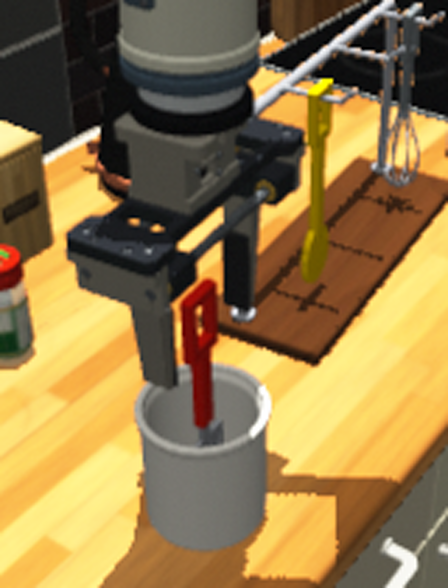

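The turner stands in the pot with its handle out, head at (199,310), and the fingers are open and clear of it. I'll retreat straight up.

To row units: -0.04 m is -0.64, -0.03 m is -0.48.

>>> advance --motion '[1,0,0,-0.24,0,1,0,0,-0.48,0,1,0,0,-0.64,0,1,0,0,-0.64,0,1,0,0,-0.64,0]'

```text
t: 12.02
tcp_pos: [0.4311, 0.2912, 0.3462]
ee_rot: [-180.0, -0.1, 6.0]
force: [1.1, -0.3, -0.2]
finger_gap: 0.997
finger_force: 0.0
```

>>> advance --motion '[1,-0.48,-0.48,0,0,1,-0.48,-0.48,0,0,1,0,0,0,0,1,0,0,0,0,1,0,0,0,0]'

```text
t: 12.65
tcp_pos: [0.366, 0.3442, 0.3438]
ee_rot: [180.0, -0.0, 5.9]
force: [-0.5, 1.0, -0.2]
finger_gap: 0.998
finger_force: 0.0
```

Run:
```python
from h import *
cv2.imwrite("pics/s6.png",cv2.resize(viewer.capture("side")[80:300,150:320,::-1],None,fx=2.7,fy=2.7,interpolation=cv2.INTER_CUBIC))
```

```text
(no output)
```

View pics/s6.png

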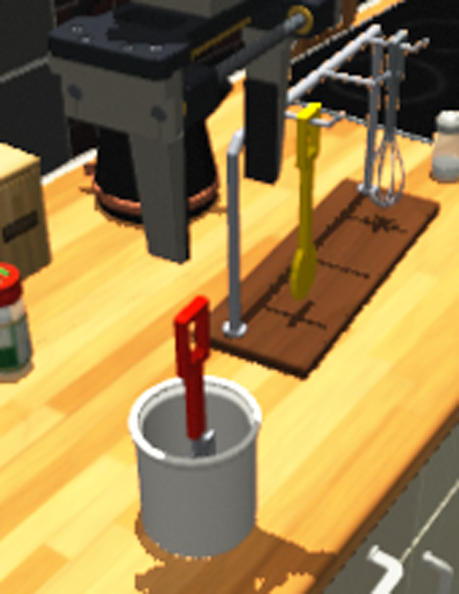

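The turner stands in the upright pot, head at (192,335). The spoon (308,200) and whisk (392,120) still hang, and the robot is clear.

```bash
python3 -c "
from cell import bot, viewer, job
print(job.sign_off())"
```

```text
the job is handed in; nothing more can be done
None
```

The turner is standing blade down in the upright pot, let go only once the blade touched the bottom; the spoon and whisk still hang on their hooks, and the job was handed in at about 13 s with no result returned.

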